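# Vent the vacuum unit, tighten the filter pot's lock ring, close the vent

## Robot

A 6-joint arm with a two-finger parallel gripper is mounted at the origin on the work surface. World frame = base frame: x ahead of the robot, y to its left, z up, the work surface at z = 0. Lengths are in m, angles in rad, forces in N, time in s.
With the tool pointing down it reaches from about 0.325 to 0.775 m from the base axis. Payload 9.3 kg.
Tool frame: the origin (TCP) lies at the very end of the fingers, on their centre line; the grasp point (between the pads) lies 19 mm behind it; z points along the fingers, y is the line along which they close (so a half turn about z gives the same grasp; the last joint's range is limited). The gripper opens to 85 mm and grips with 20 to 120 N. Pads are 22 mm wide; open, the fingers measure 114 mm over their backs; the gripper's body (76 mm by 85 mm) begins 54 mm behind the grasp point. The pads swing forward as they close: fully open they stand 13 mm farther back than shut.
Start: joints at [1.065, 0.259, 0.021, 1.334, 0, 1.418], TCP at [0.19, 0.516, 0.231] pointing down, gripper open.
Joint ranges: [-3.04, 3.04], [-0.91, 1.82], [-1.04, 1.36], [-1.92, 1.95], [-1.52, 1.45], [-3.14, 3.14]. Speed limits (rad/s): [2.22, 2.22, 2.79, 3.14, 3.14, 3.14].

## Interface

Orientations are given as a unit quaternion [x, y, z, w].
In Python, from bench import manip, camera, search_frame, outline_of, place_of gives the robot as it stands.
- The arm moves only by the shell command python3 -m crank 'ROWS' [OPENING] [FORCE]. ROWS is JSON, a list of rows, each a list of 4 numbers: the shift along the tool's x, y, z in mm, then the turn about the tool's z in degrees. A call has 1 to 20 rows; each row is the pose to reach, as a shift and turn from the pose commanded when the call began, along the tool's axes at that moment; what a row does not reach only later rows make up. A row lasts 1/12 s, in which the tool goes at most 41.7 mm and 7.16 degrees, less where a joint would pass 70% of its speed; a pose out of reach is approached as far as the arm can. A call with a gripper value outside its range is refused whole. OPENING is the closure in counts, from 0 (fully open) to 255 (shut), set as the call begins (- or left out, the last holds). The fingers move at their own pace and stop on an object; FORCE is the grip in N (left out, the last holds). Time passes only in rows, so rows that repeat a pose let the fingers close. It gives the time, the measured TCP pose, the force, the opening and the grip force at its end, in the units of the state.
- manip.state(): the state, without advancing time (a new reading comes with each control period).
- camera(name): name is "side" or "top"; returns a dict with "pixels" (420x560x3 uint8, blue, green, red), "vertical_fov" (degrees; the focal length in pixels is half the picture's height over the tangent of half this angle, whatever the lens; pixels are square), "cx", "cy" (the principal point, pixels), "eye" and "rotation" of the camera in the world. Camera axes: x right, y up, looking along -z (the intrinsics and any distortion apply to the point x, -y, -z); pixel columns grow to the right and rows downward; lengths in m; the calibration is good to about 2 mm. A picture is of the moment at which its call begins. There is no depth.
- manip.hand_in(): hands the job in; it is judged then, once.
Trained networks look in a picture, given as the dict that the camera call returned (one of the last four; its "shot" number tells which), for a name from the list of things; names that differ only in an ending like _2 or _b are one class to them, and where a whole thing is asked for, a point or a joint stands for the part that bears it (a point fixed in the world has none). Each returns a list of dicts, best first, with "confidence" (0 to 1); they miss things now and then, are a little off and sometimes report something else, mostly with a low value. They report only what shows in the picture. A call takes as long as a camera call. They do not tell look-alikes from the thing itself.
- search_frame(picture, query): "centre" ([x, y, z] in m, in the coordinates of the camera as it stood for that picture, good to about 4 mm: the middle of the surface that is visible of it).
- outline_of(picture, query): "pixels" (420x560 bool, what is visible of it).
- place_of(picture, query): "centre" ([x, y, z] in m, in the coordinates of the camera as it stood for that picture, good to about 4 mm: a listed point, or the origin of a listed thing).
The state is a dict: "time_s": time; "q": joint angles; "qd": joint speeds; "tau": joint torques, N m; "position": TCP position; "eef_rot": TCP orientation; "contact_force": force on the tool from outside, world axes, zero at the start; "torque": the same for the moment, N m; "width": finger opening in m; "finger_force": force on a finger pad.
Only numpy, scipy, OpenCV 4.12 (cv2) and the standard library are available. Lean on these libraries where they do the work, as an engineer would, in place of code of your own. Each camera call takes 0.05 s, during which the arm holds its last target. There are 200 camera calls.

## Task

Pull the red vacuum-release knob right out until it clicks into its detent and leave it out. Then take the pin spanner, put both its pins in the two holes of the filter pot's lock ring and turn the ring clockwise (seen from above) until its yellow lug comes up against the red stop, without touching the ring with the gripper itself, and lay the spanner back on the green mat, pins down as it was. Finally push the knob fully home again; leave everything else on the bench where it stands.

Things in the scene. Friction and masses are not known exactly. Their poses are not given: they have to be found in the camera images.
- console: vacuum console, fixed: grey box with a blue sloping panel, 140 x 130 mm, highest edge 120 mm. Origin under its centre on the table; x to its back, y to its left, z up. The panel faces up and to -x: its outward normal is (-0.5, 0, 0.866) in this frame (30 degrees off vertical); the pull knob moves along that normal.
- knob_pull (a joint): travel of the pull knob along the panel's outward normal in m: 0 = fully home, 0.030 = fully out (end stop). It is bistable: let go in the inner half it snaps home, in the outer half it snaps out and stays. About 7 N moves it off either end and over the middle.
- knob_head (a point): middle of the knob's red head (moves with the knob), a cylinder 36 mm across and 26 mm long on the knob's axis, best gripped round its rim; 14 mm of 16 mm thick steel stem shows under the head when home, so this point is then 27 mm off the panel. The head's flat outer face is 13 mm farther out.
- pot: filter pot, fixed: white and amber cylinder 100 mm across on a dark 120 mm foot, 70 mm high below the lock ring. Origin on the table on its vertical axis. A red stop block (12 x 14 mm) on its rim reaches 87 mm high.
- lock_ring (a joint): turn of the lock ring in rad, growing clockwise from above; it starts between 0 and 0.4, the stop (yellow lug against red stop) is at 1.10. Stiff: about 0.25 N m; it stays where it is left.
- ring_top (a point): centre of the lock ring's flat top, 90 mm above the table, on its vertical turning axis. The ring is an aluminium octagon 88 mm across and 20 mm thick with a yellow lug on its rim.
- hole_a (a point): mouth of one hole of the lock ring, at the level of its top: 14 mm across, through the 20 mm thick ring, 30 mm from the ring's axis.
- hole_b (a point): mouth of the other hole, opposite hole_a, same size; the holes are 60 mm apart.
- mat: thin green tool mat with a yellow strip, 250 (x) x 280 (y) mm, flat on the table. Origin at its centre.
- spanner: pin spanner, loose, 0.22 kg: dark crossbar (80 mm along y, 22 wide, underside 16 mm above the pin tips) with two pins pointing down; orange handle along -x, x = +8 to -135 mm, 14 wide, 26 to 44 mm above the pin tips; a 12 mm heel at x = -128 mm reaches down to pin-tip level. Lies on pins and heel. Origin midway between the pin tips, z up. Crossbar down on the ring = pins 16 mm deep.
- spanner_grip (a point): a good place to grip the handle: 60 mm from the pins along the handle (-x), mid-height of it, 35 mm above the pin tips.
- pin_a (a point): tip of one pin (9 mm across) of the spanner, 30 mm from its middle; the spanner fits the ring either way round.
- pin_b (a point): tip of the other pin, 60 mm from pin_a.
- reel: solder reel, loose bystander, 60 mm across, 60 mm high, standing. Origin at its underside.
- bottle: clear flux bottle with blue cap, loose bystander, 44 mm across, 110 mm high. Origin at its underside.
- dome: yellow plastic half ball, loose bystander, 72 mm across, 36 mm high. Origin at its underside.
- cup: red cup, loose bystander, 72 mm across, 80 mm high. Origin at its underside.
- bowl: green bowl, loose bystander, 80 mm across, 40 mm high. Origin at its underside.
- stand: helping-hand clip stand, loose bystander: round dark foot 60 mm across, upright steel post with a short 70 mm crossarm (along y) and two red clips on top, 150 mm high. Origin at its underside.
- meter: black multimeter lying flat, loose bystander, 140 x 75 mm, 40 mm high. Origin at its underside.
Not all that is in view belongs to the job. Leave any pink look-alike of the spanner alone.

How it is judged:
On the way, in this order (a step that is already met when the one before it is completed fails the run):
1. the knob is pulled out to its detent (at least 26 mm of 30) (value of joint knob_pull above 0.026 m and value of joint lock_ring below 0.5 rad), for 0.3 s.
2. both pins are at least 8 mm deep in the ring's holes, the ring not yet turned and the knob still out (((horizontal distance between pin_a and hole_a below 0.008 m and z of pin_a in the frame of hole_a below -0.008 m and horizontal distance between pin_b and hole_b below 0.008 m and z of pin_b in the frame of hole_b below -0.008 m) or (horizontal distance between pin_a and hole_b below 0.008 m and z of pin_a in the frame of hole_b below -0.008 m and horizontal distance between pin_b and hole_a below 0.008 m and z of pin_b in the frame of hole_a below -0.008 m)) and value of joint knob_pull above 0.026 m and value of joint lock_ring below 0.6 rad), for 0.1 s.
3. with both pins still in the holes and the knob still out, the ring is turned to within 0.08 rad of its stop (((horizontal distance between pin_a and hole_a below 0.008 m and z of pin_a in the frame of hole_a below -0.008 m and horizontal distance between pin_b and hole_b below 0.008 m and z of pin_b in the frame of hole_b below -0.008 m) or (horizontal distance between pin_a and hole_b below 0.008 m and z of pin_a in the frame of hole_b below -0.008 m and horizontal distance between pin_b and hole_a below 0.008 m and z of pin_b in the frame of hole_a below -0.008 m)) and value of joint knob_pull above 0.026 m and value of joint lock_ring above 1.02 rad), for 0.1 s.
4. the spanner lies on the mat again, pins down and let go, with the knob still out (x of spanner in the frame of mat between -0.125 and 0.125 m and y of spanner in the frame of mat between -0.14 and 0.14 m and height (world z) of spanner below 0.008 m and angle between spanner's own z axis and vertical below 0.12 rad and linear speed of spanner below 0.02 m/s and contact force between the fingers and spanner below 0.3 N and value of joint knob_pull above 0.026 m), for 0.2 s.
At the end, for the whole second after the job is handed in: The knob is home within 3 mm, the lock ring is within 0.08 rad of its stop, the spanner lies still on its pins with the middle of its pins over the green mat (tilt under 0.12 rad), not held, and every bystander is within 30 mm of where it began (value of joint knob_pull below 0.003 m and value of joint lock_ring above 1.02 rad and x of spanner in the frame of mat between -0.125 and 0.125 m and y of spanner in the frame of mat between -0.14 and 0.14 m and height (world z) of spanner below 0.008 m and angle between spanner's own z axis and vertical below 0.12 rad and linear speed of spanner below 0.02 m/s and contact force between the fingers and spanner below 0.3 N and distance of each of reel, bottle, dome, cup, bowl, meter, stand from where it was at the start of the episode below 0.03 m); the robot touches nothing.
It fails at once if the gripper or arm pushes the lock ring itself (over 4 N) (contact force between any of the fingers, the arm and lock_ring above 4 N).
It fails at once if a bystander is shifted by more than 30 mm or tipped over (distance of any of reel, bottle, dome, cup, bowl, meter, stand from where it was at the start of the episode above 0.03 m or angle between any of reel, bottle, dome, cup, bowl, meter, stand's own z axis and vertical above 0.4 rad).
It also fails if it takes over 72 s, if anything falls off the work surface, if the arm or the gripper's body presses on something with over 40 N, if the wrist force passes 120 N, or if a joint passes its speed limit or range.

## Working session

There is one attempt and no reset: what is moved stays moved. The work goes in short steps, Python scripts to look and compute and a shell command to move; the robot and the scene stay as the last step left them, time stands still between calls to the robot, and variables do not carry over. Pictures are saved under pics/ and viewed, at most 10 in all, crops included, and the job is handed in when it is done.

```bash
ls; mkdir -p pics; cat > h.py <<'E'
import numpy as np, cv2
from bench import manip, camera, search_frame, outline_of, place_of
from scipy.spatial.transform import Rotation as R
def rot(c):
    r=np.array(c["rotation"],float)
    return r if r.shape==(3,3) else R.from_quat(r).as_matrix()
def world(c,p): return np.array(c["eye"])+rot(c)@np.array(p)
def find(c,names,fn=place_of,n=3):
    for q in names:
        for d in fn(c,q)[:n]:
            if d["confidence"]>.2: print(q,round(d["confidence"],2),np.round(world(c,d["centre"]),4))
E
python3 - <<'E'
from h import *
N="console knob_head pot ring_top hole_a hole_b mat spanner spanner_grip pin_a pin_b reel bottle dome cup bowl stand meter".split()
for n in("top","side"):
    c=camera(n); cv2.imwrite(f"pics/{n}0.png",c["pixels"]); print(n,c["eye"],c["vertical_fov"],c["cx"],c["cy"],[k for k in c]); find(c,N)
print(manip.state())
E
```

```text
pics
top [0.16338689 0.05523067 1.68610572] 46.130926078134465 276.5899434400677 215.25288329261613 ['pixels', 'vertical_fov', 'cx', 'cy', 'eye', 'rotation', 'shot']
knob_head 0.64 [0.4925 0.3455 0.0886]
knob_head 0.53 [0.5528 0.0186 0.1053]
pot 0.95 [0.4921 0.3483 0.0037]
ring_top 0.83 [0.4955 0.344  0.089 ]
ring_top 0.58 [ 0.4592 -0.3279  0.0361]
ring_top 0.51 [0.492  0.348  0.0013]
hole_a 0.89 [0.5091 0.3222 0.0891]
hole_a 0.61 [0.4794 0.3728 0.0858]
hole_b 0.89 [0.5091 0.3222 0.0891]
hole_b 0.61 [0.4794 0.3728 0.0858]
mat 0.89 [ 0.4773 -0.3364 -0.001 ]
spanner 0.77 [ 0.3873  0.0145 -0.0017]
spanner 0.62 [ 0.1649 -0.3881 -0.0015]
spanner 0.57 [ 0.5182 -0.3024  0.0009]
spanner_grip 0.86 [ 0.2309 -0.3912  0.0323]
spanner_grip 0.71 [ 0.4581 -0.326   0.0391]
spanner_grip 0.57 [ 0.4073 -0.0454  0.0351]
pin_a 0.8 [0.357  0.0099 0.0016]
pin_a 0.79 [ 0.1634 -0.3575  0.0017]
pin_a 0.76 [ 0.5235 -0.3373  0.0048]
pin_b 0.8 [0.357  0.0099 0.0016]
pin_b 0.79 [ 0.1634 -0.3575  0.0017]
pin_b 0.76 [ 0.5235 -0.3373  0.0048]
reel 0.84 [ 0.5562  0.4305 -0.0034]
bottle 0.44 [ 0.5931  0.1245 -0.0025]

[... 1762 characters left out ...]
.91 [ 0.7503 -0.2192 -0.0022]
{'time_s': 1.9, 'q': array([1.06540124e+00, 2.58574299e-01, 2.15204841e-02, 1.33369393e+00,
       3.11753057e-06, 1.41821809e+00]), 'qd': array([ 0.00112437, -0.00110066,  0.00175055, -0.00026374,  0.00121533,
       -0.0002219 ]), 'tau': array([ 1.47887727e-04, -5.55377376e+01,  3.44730377e+01,  1.60357420e-03,
       -1.05998197e-04,  1.56078894e-06]), 'position': array([0.19004373, 0.51613005, 0.23130077]), 'eef_rot': array([1.75494878e-01, 9.84480344e-01, 2.34901496e-05, 6.37227452e-06]), 'contact_force': array([-0.28268789, -0.19582909, -0.516557  ]), 'torque': array([-0.01382057, -0.01023412,  0.02711523]), 'finger_force': 0.0, 'width': 0.085655787569622}
```

View pics/top0.png

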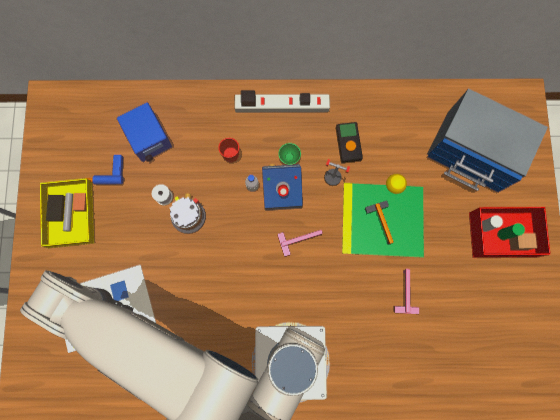

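View pics/side0.png

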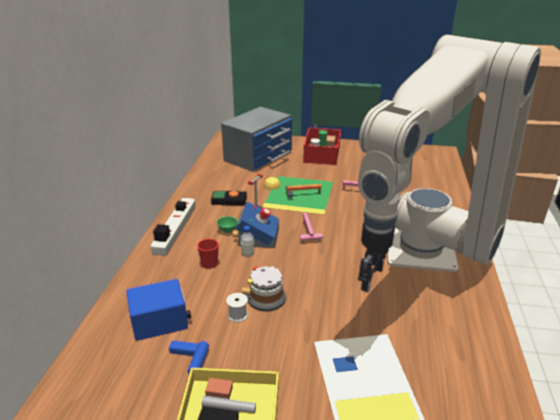

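The top view shows the pot at about (186,215), the console and knob at (283,188), and the orange spanner on the mat at (380,220). Its handle runs down and to the right, which is -x, -y. The pink look-alikes are at (300,240) and (408,295). The side view agrees. Next I'll work out the yaws and zoom in.

```bash
cat >> h.py <<'E'
def foc(c): return 210/np.tan(np.radians(c["vertical_fov"])/2)
def onplane(c,uv,z):
    uv=np.atleast_2d(uv).astype(float); f=foc(c)
    d=np.c_[(uv[:,0]-c["cx"])/f,-(uv[:,1]-c["cy"])/f,-np.ones(len(uv))]@rot(c).T
    e=np.array(c["eye"]); return e+d*((z-e[2])/d[:,2])[:,None]
def project(c,P):
    p=(np.atleast_2d(P)-np.array(c["eye"]))@rot(c); f=foc(c)
    return np.c_[c["cx"]-f*p[:,0]/p[:,2],c["cy"]+f*p[:,1]/p[:,2]]
def crop(c,u,v,w,h,s): return cv2.resize(c["pixels"][v-h:v+h,u-w:u+w],None,fx=s,fy=s,interpolation=cv2.INTER_CUBIC)
E
python3 - <<'E'
from h import *
c=camera("top")
cv2.imwrite("pics/crops.png",np.hstack([crop(c,186,213,25,35,8)[:, :],crop(c,283,188,25,35,8)]))
# orange handle mask
hsv=cv2.cvtColor(c["pixels"],cv2.COLOR_BGR2HSV); m=np.zeros(hsv.shape[:2],bool); m[200:250,362:398]=True
o=m&(hsv[...,0]>5)&(hsv[...,0]<22)&(hsv[...,1]>150)
v,u=np.nonzero(o); P=onplane(c,np.c_[u,v],.044)[:,:2]
(vx,vy,x0,y0)=cv2.fitLine(P.astype(np.float32),cv2.DIST_L2,0,.01,.01).ravel(); s=(P-[x0,y0])@[vx,vy]
print("handle",len(u),np.degrees(np.arctan2(vy,vx)),P[s.argmax()],P[s.argmin()],x0,y0)
for q in("console","lock_ring","knob_head"):
    for d in outline_of(c,q)[:2]:
        k=d["pixels"].astype(np.uint8); print(q,d["confidence"],k.sum(),cv2.minAreaRect(cv2.findNonZero(k)))
# distortion?
print({k:(x if np.size(x)<10 else '') for k,x in c.items()})
E
```

```text
handle 196 17.079067 [ 0.52385578 -0.30760352] [ 0.38596026 -0.34150557] 0.454449 -0.32332948
console 0.78 1704 ((282.16552734375, 186.3137969970703), (45.97934341430664, 38.81526184082031), 86.633544921875)
lock_ring 0.67 708 ((183.5, 211.5), (29.0, 29.0), 90.0)
lock_ring 0.42 94 ((283.0, 191.0), (10.0, 10.0), 90.0)
{'pixels': '', 'vertical_fov': 46.130926078134465, 'cx': 276.5899434400677, 'cy': 215.25288329261613, 'eye': array([0.16338689, 0.05523067, 1.68610572]), 'rotation': array([-0.0647605 ,  0.07114468,  0.70632308, -0.70132177]), 'shot': 3}
```

View pics/crops.png

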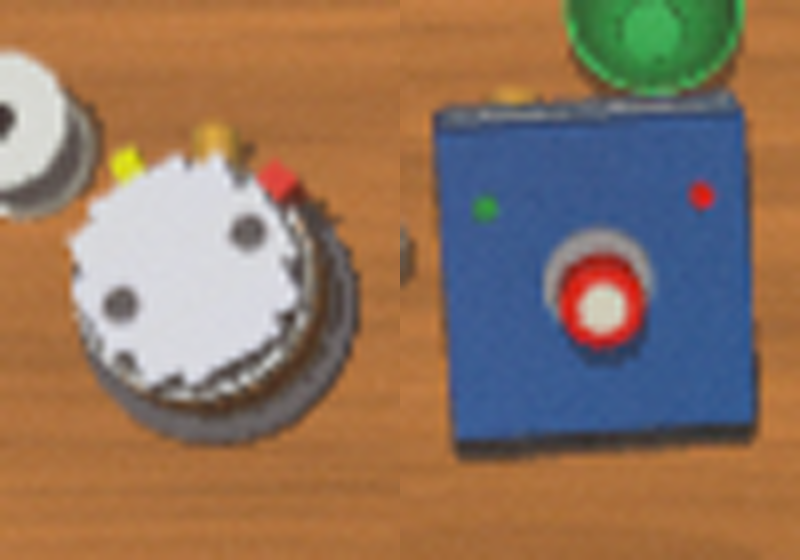

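```bash
python3 - <<'E'
from h import *
c=camera("top")
o=lambda u0,v0,x,y:(u0+(x+.5)/8-.5,v0+(y+.5)/8-.5)
A=onplane(c,[o(161,178,121,304),o(161,178,248,232)],.09); print("holes",A,A.mean(0),np.degrees(np.arctan2(*(A[1]-A[0])[[1,0]])),np.linalg.norm(A[0]-A[1]))
o2=lambda x,y:o(258,153,x-400,y)
B=onplane(c,[o2(750,428),o2(456,443)],.045); C=onplane(c,[o2(735,95),o2(436,110)],.12)
for X in(B,C): d=X[1]-X[0]; print("yaw",np.degrees(np.arctan2(-d[0],d[1])),np.linalg.norm(d))
print("head",onplane(c,[o2(602,307)],.115))
s=camera("side"); find(s,["knob_head"])
E
```

```text
holes [[0.47548912 0.37163635 0.09      ]
 [0.50545853 0.32021882 0.09      ]] [0.49047382 0.34592758 0.09      ] -59.76364114675277 0.05951410359678631
yaw 2.632215060159663 0.12523744144548135
yaw 2.6743587617410762 0.12357717702586629
head [[0.55063529 0.0187191  0.115     ]]
knob_head 0.66 [ 0.7483 -0.217  -0.0009]
knob_head 0.6 [ 0.4553 -0.3215  0.0331]
knob_head 0.44 [0.5578 0.0193 0.1022]
```

```bash
cat >> h.py <<'E'
def row(P,ang=None):
    """shift (mm) to world TCP P and turn (deg) so that tool y points at ang (mod 180)"""
    s=manip.state(); M=R.from_quat(s["eef_rot"]).as_matrix(); a=np.degrees(np.arctan2(M[1,1],M[0,1]))
    t=0 if ang is None else -((ang-a+90)%180-90)
    print("row",np.round(M.T@(np.array(P)-s["position"])*1000,1),round(t,1),"| pos",np.round(s["position"],4),"yang",round(a,1),"tilt",round(M[2,2],4))
E
python3 -c "
from h import *
row([.556,.0185,.17],92.6)"
```

```text
row [-515.3 -340.6   61.3] -22.8 | pos [0.19   0.5161 0.2313] yang 69.8 tilt -1.0
```

```bash
python3 -m crank '[[-515,-341,30,-23],[-515,-341,30,-23],[-515,-341,30,-23],[-515,-341,30,-23],[-515,-341,30,-23],[-515,-341,30,-23],[-515,-341,30,-23],[-515,-341,30,-23],[-515,-341,30,-23],[-515,-341,30,-23],[-515,-341,30,-23],[-515,-341,30,-23],[-515,-341,30,-23],[-515,-341,30,-23],[-515,-341,60,-23],[-515,-341,60,-23],[-515,-341,60,-23],[-515,-341,60,-23]]' 0
python3 -c "
from h import *
row([.556,.0185,.088],92.6)"
```

```text
time_s: 3.75
position: [0.555, 0.018, 0.1707]
eef_rot: [-0.024, 1.0, 0.0, -0.001]
contact_force: [-0.4, -0.3, 0.5]
width: 0.0853
finger_force: 0.0
row [-1.2  0.4 82.7] 0.1 | pos [0.555  0.018  0.1707] yang 92.7 tilt -1.0
```

```bash
python3 -m crank '[[-1,0,40,0],[-1,0,70,0],[-1,0,83,0],[-1,0,83,0],[-1,0,83,0]]' 0
python3 -m crank '[[0,0,0,0],[0,0,0,0],[0,0,0,0],[0,0,0,0],[0,0,0,0],[0,0,0,0],[0,0,0,0],[0,0,0,0]]' 255 60
```

```text
time_s: 4.17
position: [0.5561, 0.0195, 0.0893]
eef_rot: [-0.025, 1.0, 0.0, 0.0]
contact_force: [-0.5, 0.7, 0.2]
width: 0.0852
finger_force: 0.0
time_s: 4.83
position: [0.5568, 0.0212, 0.0902]
eef_rot: [-0.025, 1.0, 0.003, 0.001]
contact_force: [-2.8, 15.7, 15.3]
width: 0.0345
finger_force: 59.1
```

```bash
python3 -m crank '[[3,1,-5,0],[6,1,-10,0],[9,1,-15,0],[12,1,-21,0],[15,1,-26,0],[16,1,-27,0],[16,1,-28,0],[16,1,-28,0]]' 255 60
python3 - <<'E'
from h import *
for n in("top","side"):
    c=camera(n); find(c,["knob_head"])
cv2.imwrite("pics/k1.png",crop(c,258,222,35,35,8))
E
```

```text
time_s: 5.5
position: [0.5417, 0.0204, 0.1165]
eef_rot: [-0.025, 1.0, 0.002, 0.001]
contact_force: [6.5, 11.4, -6.2]
width: 0.0342
finger_force: 62.9
knob_head 0.38 [0.5417 0.0133 0.1294]
```

View pics/k1.png

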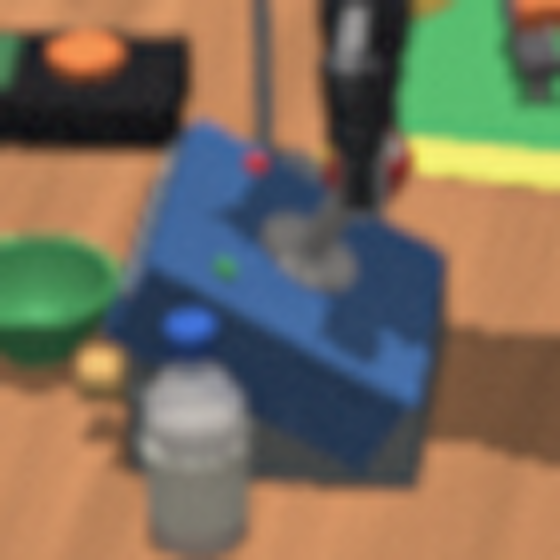

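The zoomed view shows the stem fully extended at about (330,225), with the head between the fingers. The TCP moved 30 mm along the normal. I'll release and check.

```bash
python3 -m crank '[[0,0,0,0],[0,0,0,0],[0,0,0,0],[0,0,0,0],[0,0,0,0],[0,0,-30,0],[0,0,-70,0],[0,0,-100,0],[0,0,-100,0]]' 0 60
python3 - <<'E'
from h import *
for n in("top","side"):
    c=camera(n); find(c,["knob_head"])
# spanner: yaw 17..20, grip point 75 mm from pins
c=camera("top"); find(c,["spanner","spanner_grip","pin_a"]);find(camera("side"),["spanner","spanner_grip"])
hsv=cv2.cvtColor(c["pixels"],cv2.COLOR_BGR2HSV); m=np.zeros(hsv.shape[:2],bool); m[195:250,360:398]=True
d=m&(hsv[...,2]<90)&(hsv[...,1]<150); v,u=np.nonzero(d); P=onplane(c,np.c_[u,v],.026)[:,:2].astype(np.float32)
print("bar",len(u),P.mean(0),cv2.fitLine(P,cv2.DIST_L2,0,.01,.01).ravel())
cv2.imwrite("pics/sp.png",crop(c,382,220,30,30,10))
row([.4503,-.3246,.14],107.1)
E
```

```text
time_s: 6.45
position: [0.5425, 0.0181, 0.2225]
eef_rot: [-0.024, 1.0, -0.001, 0.004]
contact_force: [0.4, 0.1, 0.2]
width: 0.0851
finger_force: 0.0
knob_head 0.48 [0.5413 0.0176 0.128 ]
spanner 0.77 [ 0.1628 -0.3916  0.001 ]
spanner 0.52 [ 0.518  -0.3063  0.0024]
spanner_grip 0.92 [ 0.2313 -0.3932  0.0331]
spanner_grip 0.76 [ 0.4547 -0.3257  0.0346]
spanner_grip 0.46 [ 0.407  -0.0424  0.0333]
pin_a 0.85 [ 0.1652 -0.4158 -0.0015]
pin_a 0.77 [ 1.650e-01 -3.562e-01 -1.000e-04]
pin_a 0.63 [ 0.5056 -0.2778  0.0031]
spanner 0.76 [ 0.3822  0.0203 -0.0007]
spanner 0.55 [ 0.1643 -0.383  -0.0017]
spanner 0.51 [ 0.5143 -0.3036 -0.0026]
spanner_grip 0.66 [ 0.4527 -0.3198  0.0361]
spanner_grip 0.66 [ 0.4023 -0.0393  0.0324]
spanner_grip 0.55 [ 0.222  -0.3882  0.0312]
bar 121 [ 0.50102544 -0.3071878 ] [ 0.9748972   0.22265555  0.5010255  -0.30718774]
row [ 106.5 -338.3   75.9] -14.3 | pos [0.5403 0.0185 0.2158] yang 92.8 tilt -1.0
```

View pics/sp.png

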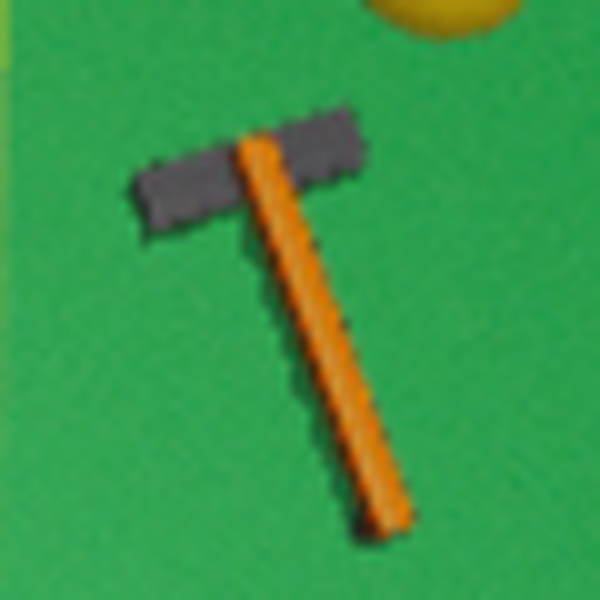

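```bash
python3 - <<'E'
from h import *
c=camera("top"); o=lambda x,y:(352+(x+.5)/10-.5,190+(y+.5)/10-.5)
H=onplane(c,[o(395,522),o(258,138)],.044); d=H[1]-H[0]; y=np.arctan2(d[1],d[0]); print("handle",H,np.degrees(y),np.hypot(*d[:2]))
B=onplane(c,[o(352,138),o(150,205)],.03); d=B[1]-B[0]; print("bar",B,B.mean(0),np.degrees(np.arctan2(-d[0],d[1])),np.hypot(*d[:2]))
u=np.array([np.cos(y),np.sin(y)]); C=H[1,:2]-.008*u; C2=H[0,:2]+.135*u;print("pins mid",C,C2)
g=(C+C2)/2-.075*u; print(g); row([*g,.14],90+np.degrees(y))
E
```

```text
handle [[ 0.39017249 -0.34526488  0.044     ]
 [ 0.52264611 -0.30532226  0.044     ]] 16.7787860965012 0.13836427441964622
bar [[ 0.52551184 -0.34082852  0.03      ]
 [ 0.5023906  -0.27013698  0.03      ]] [ 0.51395122 -0.30548275  0.03      ] 18.111488761417622 0.07437664779251368
pins mid [ 0.51498669 -0.30763167] [ 0.51942506 -0.30629345]
[ 0.44539889 -0.32861336]
row [ 111.7 -342.    76. ] -14.0 | pos [0.5404 0.0185 0.2159] yang 92.8 tilt -1.0
```

```bash
python3 -m crank '[[112,-342,0,-14],[112,-342,0,-14],[112,-342,0,-14],[112,-342,0,-14],[112,-342,0,-14],[112,-342,0,-14],[112,-342,0,-14],[112,-342,20,-14],[112,-342,60,-14],[112,-342,100,-14],[112,-342,130,-14],[112,-342,150,-14],[112,-342,150,-14],[112,-342,150,-14]]' 0
python3 -c "
from h import *
row([.4455,-.3283,.020],107.0)"
```

```text
time_s: 8.22
position: [0.4448, -0.3283, 0.0658]
eef_rot: [-0.146, 0.989, 0.001, -0.001]
contact_force: [-0.2, 0.3, -0.2]
width: 0.0853
finger_force: 0.0
row [-0.7 -0.3 45.8] -0.2 | pos [ 0.4448 -0.3283  0.0658] yang 106.8 tilt -1.0
```

```bash
python3 -m crank '[[-1,0,25,0],[-1,0,46,0],[-1,0,46,0],[-1,0,46,0],[-1,0,46,0],[-1,0,46,0],[-1,0,46,0],[-1,0,46,0],[-1,0,46,0],[-1,0,46,0],[-1,0,46,0]]' 255 25
python3 -m crank '[[0,0,0,0],[0,0,0,0],[0,0,0,0],[0,0,0,0]]' 255 90
python3 -c "
from h import *
row([.4455,-.3283,.22],107.0)"
```

```text
time_s: 9.13
position: [0.4472, -0.329, 0.0225]
eef_rot: [-0.146, 0.989, -0.001, 0.001]
contact_force: [-0.6, 1.0, 7.3]
width: 0.0131
finger_force: 26.2
time_s: 9.47
position: [0.4473, -0.3291, 0.0227]
eef_rot: [-0.146, 0.989, -0.002, 0.001]
contact_force: [-0.4, 1.2, 8.9]
width: 0.0121
finger_force: 88.0
row [   1.1    0.7 -197.3] -0.2 | pos [ 0.4473 -0.3291  0.0227] yang 106.8 tilt -1.0
```

```bash
python3 -m crank '[[0,0,-40,0],[0,0,-80,0],[0,0,-120,0],[0,0,-160,0],[0,0,-190,0],[0,0,-190,0]]' 255 90
python3 -c "
from h import *
row([.427,.310,.17],120.2)"
```

```text
time_s: 9.97
position: [0.4478, -0.3298, 0.2183]
eef_rot: [-0.146, 0.989, -0.005, 0.003]
contact_force: [0.8, 0.5, -1.0]
width: 0.0119
finger_force: 89.0
row [-164.7  619.    42.8] -13.4 | pos [ 0.4478 -0.3298  0.2183] yang 106.8 tilt -0.9999
```

```bash
python3 -m crank '[[-165,619,10,-13],[-165,619,10,-13],[-165,619,10,-13],[-165,619,10,-13],[-165,619,10,-13],[-165,619,10,-13],[-165,619,10,-13],[-165,619,10,-13],[-165,619,10,-13],[-165,619,10,-13],[-165,619,10,-13],[-165,619,10,-13],[-165,619,10,-13],[-165,619,10,-13],[-165,619,10,-13],[-165,619,40,-13],[-165,619,60,-13],[-165,619,60,-13],[-165,619,60,-13],[-165,619,60,-13]]' 255 90
python3 - <<'E'
from h import *
row([.427,.310,.15],120.2)
t=camera("top"); find(t,["spanner","pin_a","ring_top","hole_a","spanner_grip"]); s=camera("side"); print(); find(s,["spanner","pin_a","hole_a","spanner_grip"])
u,v=project(s,[[.49,.347,.11]])[0].astype(int); u2,v2=project(t,[[.47,.34,.12]])[0].astype(int); print(u,v,u2,v2)
cv2.imwrite("pics/r1.png",np.hstack([crop(t,u2,v2,32,32,12),]))
cv2.imwrite("pics/r2.png",np.hstack([crop(s,u,v,32,25,12),]))
E
```

```text
time_s: 11.63
position: [0.4259, 0.3117, 0.1518]
eef_rot: [-0.257, 0.966, 0.0, 0.001]
contact_force: [1.0, 0.6, -2.4]
width: 0.0123
finger_force: 88.9
row [-0.1 -2.   1.8] -0.5 | pos [0.4259 0.3117 0.1518] yang 119.7 tilt -1.0
spanner 0.79 [0.3817 0.0151 0.0025]
spanner 0.54 [ 0.1639 -0.3907 -0.0041]
pin_a 0.91 [ 0.1651 -0.3552  0.0016]
pin_a 0.73 [ 1.674e-01 -4.180e-01  2.000e-04]
pin_a 0.69 [0.3582 0.0083 0.006 ]
ring_top 0.37 [0.4946 0.3484 0.0892]
hole_a 0.59 [0.5073 0.3176 0.0893]
spanner_grip 0.74 [ 0.5941  0.1257 -0.0015]
spanner_grip 0.58 [ 0.2291 -0.391   0.0327]
spanner_grip 0.56 [ 0.4073 -0.0426  0.035 ]

spanner 0.77 [0.4838 0.3465 0.1258]
spanner 0.6 [ 0.3863  0.0206 -0.0012]
spanner 0.46 [ 0.1656 -0.3828 -0.0004]
pin_a 0.9 [0.4753 0.3746 0.127 ]
pin_a 0.85 [0.5016 0.3262 0.1291]
pin_a 0.71 [ 0.1661 -0.3537 -0.003 ]
hole_a 0.82 [0.5048 0.3203 0.0868]
hole_a 0.74 [0.4733 0.3749 0.0909]
spanner_grip 0.59 [ 0.4033 -0.038   0.0338]
spanner_grip 0.58 [ 0.2233 -0.3856  0.0293]
spanner_grip 0.57 [0.434  0.32   0.1608]
265 269 183 215
```

View pics/r2.png

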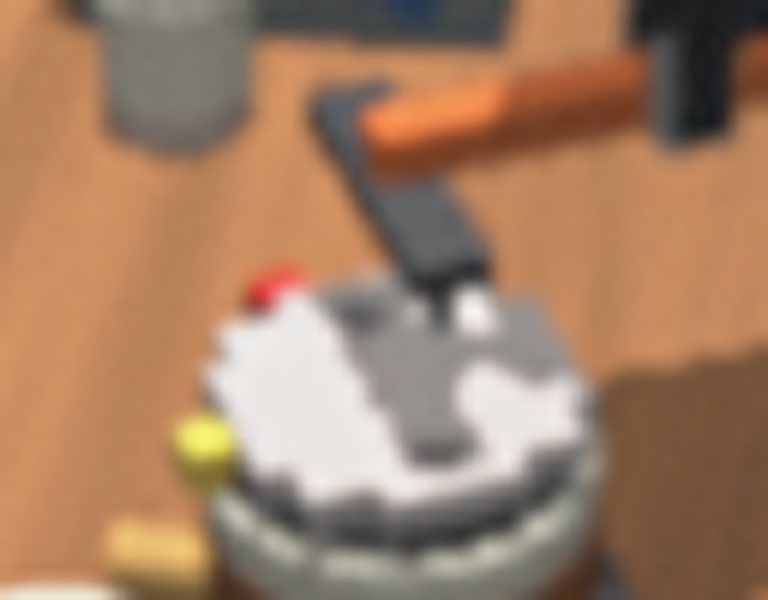

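The zoomed view shows the spanner hovering over the ring. Its near pin is at about (437,305) and the near hole at (440,450). The ring hasn't moved. I'll shift about -2.4 mm in y, lower to just above the ring and measure again.

```bash
python3 -m crank '[[0.6,-2.4,15,0],[0.6,-2.4,28,0],[0.6,-2.4,28,0],[0.6,-2.4,28,0],[0.6,-2.4,28,0]]' 255 90
python3 - <<'E'
from h import *
row([.4266,.3093,.11],120.2)
for i in range(3):
  s=camera("side"); find(s,["pin_a","hole_a"],n=2)
P=s; u,v=project(s,[[.49,.347,.10]])[0].astype(int); print(u,v)
cv2.imwrite("pics/r3.png",crop(s,u,v,25,19,16))
E
```

```text
time_s: 12.6
position: [0.4263, 0.3098, 0.1229]
eef_rot: [-0.257, 0.966, 0.0, 0.0]
contact_force: [0.4, 0.3, -1.7]
width: 0.0118
finger_force: 88.9
row [-0.  -0.5 12.9] -0.4 | pos [0.4263 0.3098 0.1229] yang 119.8 tilt -1.0
pin_a 0.84 [0.4736 0.3722 0.0998]
pin_a 0.8 [0.3538 0.0133 0.0012]
hole_a 0.8 [0.5039 0.3209 0.0857]
hole_a 0.72 [ 0.577   0.0227 -0.0063]
pin_a 0.77 [ 0.4116  0.0298 -0.0071]
pin_a 0.76 [ 0.1623 -0.4145 -0.0014]
hole_a 0.9 [0.4779 0.3771 0.0922]
hole_a 0.66 [0.505  0.3254 0.0835]
pin_a 0.93 [0.4722 0.3723 0.1012]
pin_a 0.88 [0.5046 0.3265 0.1004]
hole_a 0.79 [0.5021 0.3253 0.0841]
hole_a 0.78 [0.4763 0.3765 0.0905]
265 271
```

View pics/r3.png

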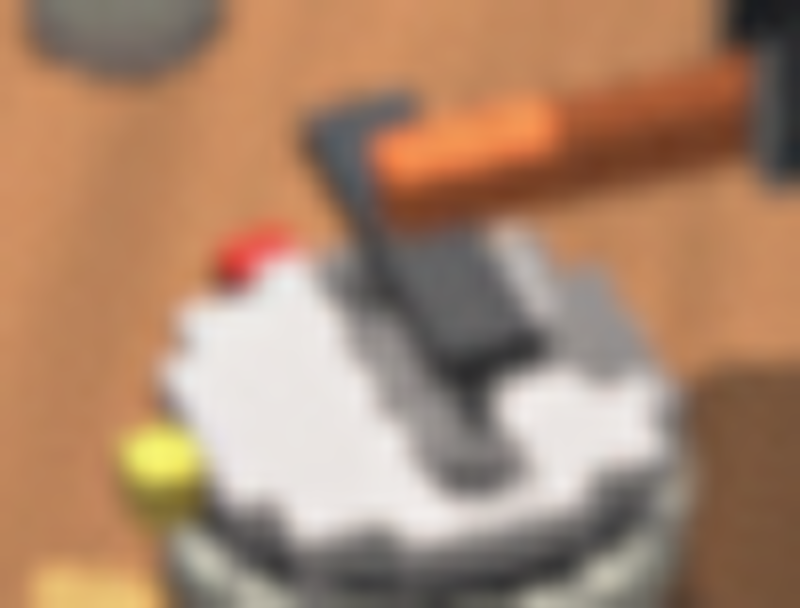

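```bash
python3 - <<'E'
from h import *
s=camera("side"); o=lambda x,y:(240+(x+.5)/16-.5,252+(y+.5)/16-.5)
print("tip",onplane(s,[o(472,410)],.1002),"hole",onplane(s,[o(475,465)],.09), "far",onplane(s,[o(350,275)],.09))
print(project(s,[[.475,.372,.1002],[.475,.372,.09]]))
t=camera("top"); cv2.imwrite("pics/r4.png",crop(t,183,213,25,22,16)); find(t,["hole_a","pin_a"],n=2)
E
```

```text
tip [[0.47434   0.3708737 0.1002   ]] hole [[0.47328271 0.37417701 0.09      ]] far [[0.50703679 0.32179667 0.09      ]]
[[268.74251988 277.37044991]
 [268.77948844 280.07410737]]
hole_a 0.58 [0.5068 0.3188 0.0889]
pin_a 0.83 [0.3552 0.0121 0.0024]
pin_a 0.73 [ 0.1657 -0.4185 -0.0005]
```

View pics/r4.png

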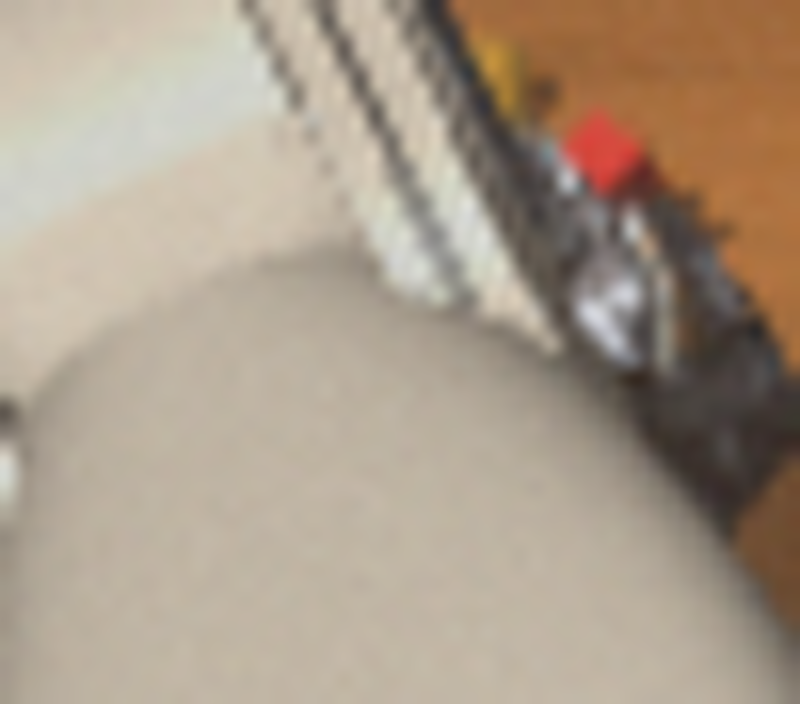

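The arm hides the ring from the top camera here. I'll go by the side view: nudge about +1 mm in y and lower gently while watching the force.

```bash
python3 -m crank '[[0,1,4,0],[0,1,8,0],[0,1,11,0],[0,1,14,0],[0,1,16,0],[0,1,16,0]]' 255 90
python3 -m crank '[[0,0,1,0],[0,0,2,0],[0,0,2,0]]' 255 90
```

```text
time_s: 13.75
position: [0.4253, 0.3103, 0.1057]
eef_rot: [-0.257, 0.966, -0.0, -0.0]
contact_force: [0.1, 0.4, -2.9]
width: 0.012
finger_force: 89.0
time_s: 14.0
position: [0.4255, 0.3104, 0.1042]
eef_rot: [-0.257, 0.966, -0.0, -0.0]
contact_force: [-0.1, 0.8, -1.5]
width: 0.0116
finger_force: 89.0
```

```bash
python3 -m crank '[[0,0,2,0],[0,0,4,0],[0,0,5,0],[0,0,6,0],[0,0,6,0]]' 255 120
python3 - <<'E'
from h import *
s=camera("side"); find(s,["hole_a","pin_a","spanner","knob_head"],n=2)
row([.4255,.3104,.098],120)
# arc rows about ring centre, tool frame now; turning clockwise by a: +a about tool z
st=manip.state(); M=R.from_quat(st["eef_rot"]).as_matrix(); C=np.array([.490,.347]); p=st["position"]
for a in range(5,71,5):
    r=np.radians(-a); D=p[:2]-C; q=C+[np.cos(r)*D[0]-np.sin(r)*D[1],np.sin(r)*D[0]+np.cos(r)*D[1]]
    print(a,np.round(M.T@np.array([*(q-p[:2]),0])*1000,1)[:2])
E
```

```text
time_s: 14.42
position: [0.4254, 0.3104, 0.098]
eef_rot: [-0.257, 0.966, -0.0, -0.0]
contact_force: [0.2, 0.6, -1.1]
width: 0.0114
finger_force: 120.1
hole_a 0.88 [0.5062 0.3251 0.0881]
hole_a 0.65 [0.4745 0.3764 0.0904]
pin_a 0.64 [0.5045 0.3248 0.0763]
pin_a 0.6 [0.4728 0.3725 0.0741]
spanner 0.89 [0.4841 0.3474 0.0706]
spanner 0.78 [ 0.383   0.0205 -0.0027]
knob_head 0.42 [0.5398 0.0184 0.1277]
row [ 0.1 -0.   0.3] -0.2 | pos [0.4256 0.3105 0.0983] yang 119.8 tilt -1.0
5 [-0.3  6.5]
10 [-1.2 12.9]
15 [-2.6 19.2]
20 [-4.6 25.3]
25 [-7.1 31.3]
30 [-10.1  37. ]
35 [-13.5  42.4]
40 [-17.5  47.5]
45 [-21.9  52.3]
50 [-26.7  56.6]
55 [-31.8  60.5]
60 [-37.3  64. ]
65 [-43.   66.9]
70 [-49.   69.4]
```

```bash
python3 -m crank '[[-0.1,3.2,0,2.5],[-0.3,6.5,0,5],[-0.7,9.7,0,7.5],[-1.2,12.9,0,10],[-1.8,16,0,12.5],[-2.6,19.2,0,15],[-3.5,22.3,0,17.5],[-4.6,25.3,0,20],[-5.8,28.3,0,22.5],[-7.1,31.3,0,25],[-8.6,34.2,0,27.5],[-10.1,37,0,30],[-10.1,37,0,30]]' 255 120
python3 - <<'E'
from h import *
s=camera("side"); find(s,["hole_a","pin_a"],n=2)
st=manip.state(); print(np.round(st["torque"],2)); M=R.from_quat(st["eef_rot"]).as_matrix(); C=np.array([.490,.347]); p=st["position"]
d=p[:2]-C; print(np.hypot(*d),np.degrees(np.arctan2(d[1],d[0])),np.degrees(np.arctan2(M[1,1],M[0,1])))
E
```

```text
time_s: 15.75
position: [0.4166, 0.348, 0.0985]
eef_rot: [0.003, 1.0, 0.0, 0.001]
contact_force: [2.5, -0.3, -1.7]
width: 0.0113
finger_force: 120.5
hole_a 0.82 [0.4933 0.3224 0.0855]
hole_a 0.61 [0.4875 0.3807 0.0913]
pin_a 0.78 [0.4866 0.3785 0.0748]
pin_a 0.63 [0.4929 0.3217 0.0745]
[ 0.08 -0.71  0.15]
0.07357174497671494 179.47698053036476 89.87272115269433
```

```bash
python3 -m crank '[[-0.1,3.2,0,2.5],[-0.3,6.5,0,5],[-0.7,9.7,0,7.5],[-1.2,12.9,0,10],[-1.8,16,0,12.5],[-2.2,17.5,0,13.7],[-2.2,17.5,0,13.7]]' 255 120
cat > t.py <<'E'
from h import *
s=camera("side"); find(s,["hole_a","pin_a"],n=2)
st=manip.state(); print(np.round(st["torque"],2)); M=R.from_quat(st["eef_rot"]).as_matrix(); C=np.array([.490,.347]); p=st["position"]
d=p[:2]-C; print(np.hypot(*d),np.degrees(np.arctan2(d[1],d[0])),np.degrees(np.arctan2(M[1,1],M[0,1])))
E
python3 t.py
```

```text
time_s: 16.48
position: [0.4184, 0.3651, 0.0984]
eef_rot: [0.121, 0.993, 0.0, 0.0]
contact_force: [3.8, -1.2, -1.5]
width: 0.0112
finger_force: 120.6
hole_a 0.89 [0.4843 0.3189 0.0856]
hole_a 0.8 [0.4929 0.3805 0.0911]
pin_a 0.93 [0.4838 0.3218 0.0772]
pin_a 0.78 [ 0.1668 -0.3552 -0.0026]
[ 0.07 -0.7   0.18]
0.0738320377771026 165.86126930208462 76.16317909893675
```

Not at the stop yet, so I'll keep turning in small steps.

```bash
python3 -m crank '[[-0.1,2.6,0,2],[-0.2,5.2,0,4],[-0.4,6.5,0,5],[-0.4,6.5,0,5]]' 255 120; python3 t.py
python3 - <<'E'
from h import *
s=camera("side"); u,v=project(s,[[.49,.347,.09]])[0].astype(int); cv2.imwrite("pics/r5.png",crop(s,u,v,25,19,16))
E
```

```text
time_s: 16.97
position: [0.4202, 0.3713, 0.0983]
eef_rot: [0.164, 0.986, -0.0, 0.0]
contact_force: [3.4, -0.0, 0.9]
width: 0.0116
finger_force: 120.7
hole_a 0.85 [0.4997 0.3802 0.0915]
hole_a 0.63 [0.4816 0.3194 0.0874]
pin_a 0.96 [0.4942 0.3772 0.0731]
pin_a 0.93 [0.4768 0.3193 0.077 ]
[-0.04 -0.54  0.07]
0.07393547250320809 160.85419941930712 71.15271771509511
```

View pics/r5.png

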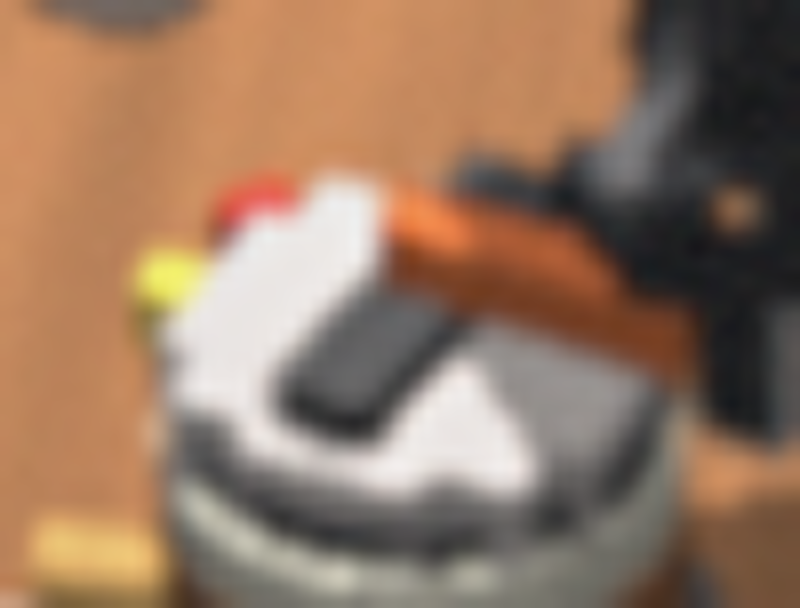

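The yellow lug is at (165,280) and the red stop at (255,205), so a small gap remains. I'll carry on turning.

```bash
python3 -m crank '[[-0.1,2.6,0,2],[-0.2,5.2,0,4],[-0.4,7.8,0,6],[-0.6,9.1,0,7],[-0.6,9.1,0,7]]' 255 120; python3 t.py
```

```text
time_s: 17.58
position: [0.4235, 0.3797, 0.0982]
eef_rot: [0.224, 0.975, -0.0, -0.0]
contact_force: [1.8, 1.2, -0.6]
width: 0.0119
finger_force: 120.7
hole_a 0.89 [0.4773 0.3238 0.0868]
hole_a 0.88 [0.504  0.3799 0.0893]
pin_a 0.87 [0.5026 0.3738 0.0751]
pin_a 0.8 [3.583e-01 1.080e-02 2.000e-04]
[ 0.02 -0.38  0.11]
0.07406988842067701 153.8365914315191 64.14371209585191
```

```bash
python3 -m crank '[[-0.1,2.6,0,2],[-0.2,5.2,0,4],[-0.2,5.2,0,4],[-0.2,5.2,0,4]]' 255 120; python3 t.py
```

```text
time_s: 18.07
position: [0.4259, 0.3842, 0.0981]
eef_rot: [0.257, 0.966, -0.0, -0.0]
contact_force: [1.6, -0.5, -2.1]
width: 0.0118
finger_force: 120.5
hole_a 0.92 [0.5031 0.378  0.0917]
hole_a 0.86 [0.4766 0.3234 0.0857]
pin_a 0.85 [0.5025 0.3743 0.0763]
pin_a 0.73 [ 0.1657 -0.3543 -0.0007]
[ 0.04 -0.15  0.08]
0.07411140892639081 149.88278311480053 60.14531333712077
```

```bash
cat >> t.py <<'E'
h=cv2.cvtColor(s["pixels"],cv2.COLOR_BGR2HSV); u,v=project(s,[[.49,.347,.09]])[0].astype(int)
w=h[v-18:v+6,u-24:u+4]; 
for n,lo,hi in(("red",0,6),("yel",25,36)):
    b=np.argwhere((w[...,0]>=lo)&(w[...,0]<=hi)&(w[...,1]>170)&(w[...,2]>120)); print(n,len(b),b.mean(0) if len(b) else'')
E
python3 -m crank '[[-0.1,2.6,0,2],[-0.2,5.2,0,4],[-0.2,5.2,0,4],[-0.2,5.2,0,4]]' 255 120; python3 t.py
```

```text
time_s: 18.55
position: [0.4286, 0.3885, 0.0981]
eef_rot: [0.291, 0.957, -0.0, -0.0]
contact_force: [-0.7, -0.4, -1.3]
width: 0.0114
finger_force: 120.5
hole_a 0.77 [0.5058 0.3749 0.0878]
hole_a 0.75 [0.4736 0.3236 0.0862]
pin_a 0.83 [0.4737 0.3217 0.0755]
pin_a 0.79 [ 0.3564  0.0105 -0.0005]
[-0.02  0.2   0.07]
0.07413321590923065 145.9028679741171 56.14735406610624
red 1 [11. 14.]
yel 0
```

```bash
python3 -m crank '[[-0.1,2.6,0,2],[-0.2,5.2,0,4],[-0.2,5.2,0,4],[-0.2,5.2,0,4]]' 255 120; python3 t.py
python3 - <<'E'
from h import *
s=camera("side"); u,v=project(s,[[.49,.347,.09]])[0].astype(int); cv2.imwrite("pics/r6.png",crop(s,u,v,25,19,16))
E
```

```text
time_s: 19.03
position: [0.4293, 0.3902, 0.0973]
eef_rot: [0.323, 0.946, -0.004, -0.001]
contact_force: [-9.0, -13.4, 0.3]
width: 0.0114
finger_force: 127.0
hole_a 0.95 [0.509  0.3783 0.0928]
hole_a 0.63 [0.4743 0.3276 0.0841]
pin_a 0.79 [0.5047 0.3746 0.0712]
pin_a 0.74 [0.4718 0.3255 0.0778]
[-2.56  1.53  1.96]
0.07453900402593248 144.5776066821213 52.27100607677301
red 1 [11. 14.]
yel 0
```

View pics/r6.png

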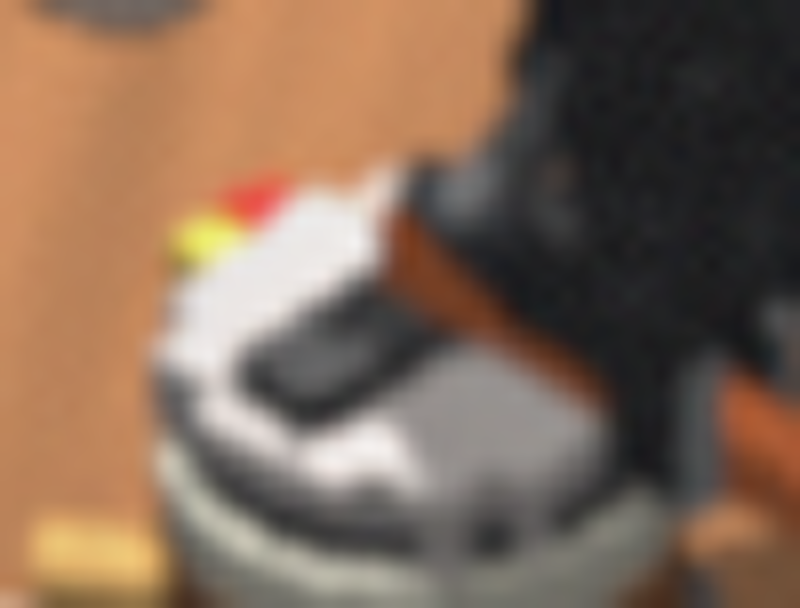

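The yellow lug at (205,240) is against the red stop at (255,200), and the force and torque rose sharply, so the stop is reached. I'll back off within the slack and lift out.

```bash
python3 -m crank '[[-0.1,-2.6,0,-2],[-0.2,-5.2,0,-4],[-0.2,-5.2,0,-4],[-0.2,-5.2,0,-4]]' 255 120; python3 t.py
```

```text
time_s: 19.57
position: [0.4286, 0.3886, 0.0983]
eef_rot: [0.292, 0.956, -0.0, -0.0]
contact_force: [-1.6, -0.6, -1.8]
width: 0.0117
finger_force: 120.5
hole_a 0.63 [0.4755 0.325  0.0865]
hole_a 0.57 [0.5073 0.3738 0.0931]
pin_a 0.74 [ 0.163  -0.4116 -0.0023]
pin_a 0.73 [0.4742 0.3237 0.0767]
[-0.15  0.58  0.14]
0.07414152853686246 145.89242244582871 56.0519782954008
red 1 [11. 14.]
yel 0
```

```bash
python3 -m crank '[[0,0,-10,0],[0,0,-20,0],[0,0,-30,0],[0,0,-60,0],[0,0,-100,0],[0,0,-120,0],[0,0,-120,0]]' 255 120
python3 -c "
from h import *
row([.447,-.329,.1],107)
s=camera('side'); find(s,['hole_a','pin_a','knob_head'],n=2)"
```

```text
time_s: 20.3
position: [0.4306, 0.3898, 0.2249]
eef_rot: [0.292, 0.956, 0.004, 0.003]
contact_force: [0.4, 0.2, -1.7]
width: 0.0113
finger_force: 120.6
row [-414.3 -588.4  121.1] -50.9 | pos [0.4306 0.3898 0.2249] yang 56.1 tilt -1.0
hole_a 0.86 [0.5079 0.3769 0.0914]
hole_a 0.55 [0.4712 0.3228 0.084 ]
pin_a 0.72 [ 0.1705 -0.3531 -0.0004]
pin_a 0.62 [ 0.4148  0.0275 -0.0057]
knob_head 0.56 [0.5407 0.0151 0.1285]
```

```bash
python3 -m crank '[[-414,-588,0,-51],[-414,-588,0,-51],[-414,-588,0,-51],[-414,-588,0,-51],[-414,-588,0,-51],[-414,-588,0,-51],[-414,-588,0,-51],[-414,-588,0,-51],[-414,-588,0,-51],[-414,-588,0,-51],[-414,-588,0,-51],[-414,-588,0,-51],[-414,-588,0,-51],[-414,-588,0,-51],[-414,-588,0,-51],[-414,-588,0,-51],[-414,-588,0,-51],[-414,-588,0,-51],[-414,-588,30,-51],[-414,-588,60,-51]]' 255 120
python3 -m crank '[[0,0,0,0],[0,0,0,0]]'
python3 -c "
from h import *
row([.447,-.329,.0235],107)"
```

```text
time_s: 22.17
position: [0.4442, -0.3333, 0.1569]
eef_rot: [-0.147, 0.989, -0.001, 0.0]
contact_force: [0.1, -0.2, -3.1]
width: 0.0118
finger_force: 120.5
time_s: 22.33
position: [0.4433, -0.3293, 0.1566]
eef_rot: [-0.148, 0.989, 0.002, -0.002]
contact_force: [0.0, 0.4, -1.6]
width: 0.0113
finger_force: 120.2
row [ -4.   -1.4 133.1] 0.1 | pos [ 0.4433 -0.3293  0.1566] yang 107.1 tilt -1.0
```

```bash
python3 -m crank '[[0,0,35,0],[0,0,70,0],[0,0,100,0],[0,0,120,0],[0,0,128,0],[0,0,132,0],[0,0,133,0],[0,0,133,0],[0,0,133,0]]' 255 120
python3 -m crank '[[0,0,0,0],[0,0,0,0],[0,0,0,0]]' 255 20
```

```text
time_s: 23.08
position: [0.4452, -0.3309, 0.0269]
eef_rot: [-0.149, 0.989, -0.001, 0.001]
contact_force: [-0.6, 0.1, -1.2]
width: 0.0116
finger_force: 120.6
time_s: 23.33
position: [0.4446, -0.3304, 0.0258]
eef_rot: [-0.149, 0.989, -0.0, 0.0]
contact_force: [0.7, -0.6, -2.4]
width: 0.011
finger_force: 120.6
```

```bash
python3 -m crank '[[0,0,1,0],[0,0,2,0],[0,0,3,0],[0,0,3,0],[0,0,3,0]]' 255 30
```

```text
time_s: 23.75
position: [0.4444, -0.3303, 0.0228]
eef_rot: [-0.149, 0.989, -0.0, 0.0]
contact_force: [-1.6, 1.5, 5.7]
width: 0.0113
finger_force: 121.8
```

Touching down. I'll release and lift.

```bash
python3 -m crank '[[0,0,0,0],[0,0,0,0],[0,0,0,0],[0,0,0,0],[0,0,0,0],[0,0,0,0],[0,0,0,0],[0,0,0,0],[0,0,-40,0],[0,0,-80,0],[0,0,-120,0],[0,0,-160,0],[0,0,-190,0],[0,0,-190,0]]' 0 20
python3 - <<'E'
from h import *
for n in("top","side"): c=camera(n); find(c,["spanner","spanner_grip","pin_a","knob_head"])
c=camera("top"); 
row([.541,.0185,.225],92.7)
E
```

```text
time_s: 24.92
position: [0.446, -0.3318, 0.219]
eef_rot: [-0.149, 0.989, -0.004, 0.003]
contact_force: [1.0, 0.3, -0.3]
width: 0.0854
finger_force: 0.0
spanner 0.65 [ 1.634e-01 -3.888e-01 -2.000e-04]
spanner 0.61 [ 5.174e-01 -3.088e-01  4.000e-04]
spanner 0.43 [3.857e-01 1.630e-02 2.000e-04]
spanner_grip 0.68 [ 0.2296 -0.3933  0.034 ]
spanner_grip 0.61 [ 0.4559 -0.3327  0.0383]
spanner_grip 0.52 [ 0.4061 -0.0434  0.0351]
pin_a 0.79 [ 0.1641 -0.3558 -0.0014]
pin_a 0.68 [ 0.5229 -0.3368  0.0032]
pin_a 0.6 [ 0.5031 -0.2818  0.0026]
knob_head 0.56 [ 5.802e-01  1.880e-02 -3.000e-04]
knob_head 0.44 [0.5379 0.0173 0.1291]
spanner 0.79 [ 0.5103 -0.3085 -0.0034]
spanner 0.5 [ 0.3839  0.0226 -0.0025]
spanner 0.36 [ 0.7025 -0.0064 -0.0028]
spanner_grip 0.8 [ 0.4015 -0.0356  0.032 ]
spanner_grip 0.47 [ 0.4545 -0.3229  0.0329]
spanner_grip 0.42 [ 0.2232 -0.3855  0.0304]
pin_a 0.73 [ 0.5233 -0.3344  0.0019]
pin_a 0.7 [ 3.529e-01  1.310e-02 -2.000e-04]
pin_a 0.66 [ 0.4134  0.0282 -0.0037]
knob_head 0.6 [0.5636 0.4374 0.0018]
knob_head 0.41 [0.5406 0.0165 0.129 ]
row [-194.9  304.9  -13.1] 14.4 | pos [ 0.4443 -0.3302  0.2117] yang 107.1 tilt -1.0
```

```bash
python3 -m crank '[[-195,305,0,14.4],[-195,305,0,14.4],[-195,305,0,14.4],[-195,305,0,14.4],[-195,305,0,14.4],[-195,305,0,14.4],[-195,305,0,14.4],[-195,305,0,14.4],[-195,305,0,14.4],[-195,305,0,14.4],[-195,305,0,14.4],[-195,305,0,14.4]]' 0
python3 -c "
from h import *
row([.5417,.0195,.1175],92.7)"
```

```text
time_s: 26.47
position: [0.5411, 0.0186, 0.2121]
eef_rot: [-0.024, 1.0, -0.0, -0.0]
contact_force: [0.1, -0.7, -0.4]
width: 0.0853
finger_force: 0.0
row [-0.7  0.9 94.6] 0.0 | pos [0.5411 0.0186 0.2121] yang 92.7 tilt -1.0
```

```bash
python3 -m crank '[[-0.5,1,35,0],[-0.5,1,70,0],[-0.5,1,90,0],[-0.5,1,94,0],[-0.5,1,94,0],[-0.5,1,94,0]]' 0
python3 -m crank '[[0,0,0,0],[0,0,0,0],[0,0,0,0],[0,0,0,0],[0,0,0,0],[0,0,0,0],[0,0,0,0],[0,0,0,0]]' 255 60
python3 -m crank '[[-3,0,5,0],[-6,0,10,0],[-9,0,15,0],[-12,0,20,0],[-14,0,25,0],[-15,0,27,0],[-16,0,28,0],[-16,0,28,0]]' 255 60
```

```text
time_s: 26.97
position: [0.5422, 0.0186, 0.1194]
eef_rot: [-0.023, 1.0, -0.0, 0.001]
contact_force: [0.3, -0.2, 0.3]
width: 0.0851
finger_force: 0.0
time_s: 27.63
position: [0.5421, 0.0204, 0.1191]
eef_rot: [-0.024, 1.0, 0.001, 0.001]
contact_force: [1.1, 5.1, 4.9]
width: 0.0342
finger_force: 59.3
time_s: 28.3
position: [0.557, 0.0212, 0.0933]
eef_rot: [-0.024, 1.0, 0.0, 0.001]
contact_force: [-13.8, 5.7, 32.4]
width: 0.0343
finger_force: 63.7
```

Home: the TCP moved 30 mm and there is now strong resistance. I'll release, rise and check.

```bash
python3 -m crank '[[0,0,0,0],[0,0,0,0],[0,0,0,0],[0,0,0,0],[0,0,0,0],[0,0,0,0],[0,0,-40,0],[0,0,-80,0],[0,0,-120,0],[0,0,-150,0],[0,0,-150,0],[0,0,-150,0]]' 0 20
python3 - <<'E'
from h import *
for n in("top","side"): c=camera(n); find(c,["knob_head","spanner","hole_a","reel","bottle","dome","cup","bowl","stand","meter"],n=2)
E
```

```text
time_s: 29.3
position: [0.5584, 0.0202, 0.242]
eef_rot: [-0.023, 1.0, -0.0, 0.002]
contact_force: [0.1, 0.3, -0.6]
width: 0.0857
finger_force: 0.0
knob_head 0.57 [ 0.6061 -0.3822  0.004 ]
knob_head 0.29 [ 0.5034 -0.2844  0.0044]
spanner 0.72 [ 0.1653 -0.391  -0.0013]
spanner 0.64 [ 0.5159 -0.3101  0.0043]
hole_a 0.69 [0.5095 0.3758 0.0874]
hole_a 0.69 [0.479  0.3204 0.0888]
reel 0.77 [0.5581 0.4337 0.0007]
reel 0.62 [0.4776 0.3203 0.0891]
bottle 0.58 [ 0.715   0.2028 -0.    ]
bottle 0.53 [ 0.5923  0.127  -0.0021]
dome 0.71 [ 0.6044 -0.3825  0.0041]
cup 0.93 [0.7166 0.2056 0.0021]
stand 0.64 [ 6.240e-01 -1.573e-01  4.000e-04]
meter 0.65 [ 0.7512 -0.2155  0.0046]
knob_head 0.61 [0.4745 0.3233 0.087 ]
knob_head 0.57 [ 0.6037 -0.377  -0.0014]
spanner 0.63 [ 0.386   0.0198 -0.002 ]
spanner 0.62 [ 0.509  -0.3059 -0.0036]
hole_a 0.95 [0.5044 0.3771 0.0925]
hole_a 0.79 [0.4742 0.3241 0.0837]
reel 0.78 [ 0.5638  0.4353 -0.001 ]
bottle 0.83 [5.928e-01 1.286e-01 1.000e-04]
dome 0.63 [ 0.6034 -0.3777 -0.002 ]
cup 0.67 [ 0.712   0.2034 -0.0047]
bowl 0.71 [ 0.7034 -0.0084 -0.0018]
stand 0.57 [ 0.6255 -0.156   0.0026]
meter 0.62 [ 0.7518 -0.2165 -0.0041]
```

```bash
python3 - <<'E'
from h import *
s=camera("side"); h=cv2.cvtColor(s["pixels"],cv2.COLOR_BGR2HSV)
H=project(s,[[.556,.0185,.1035],[.541,.0185,.1295]]); print("home/out px",H)
u,v=H[0].astype(int); w=h[v-20:v+12,u-15:u+20]; b=np.argwhere(((w[...,0]<6)|(w[...,0]>174))&(w[...,1]>150)&(w[...,2]>80)); print(len(b),b.mean(0)[::-1]+[u-15,v-20],b.min(0),b.max(0))
find(s,["knob_head"],search_frame,4)
for d in outline_of(s,"knob_head")[:3]: k=np.argwhere(d["pixels"]); print(d["confidence"],len(k),k.mean(0)[::-1])
cv2.imwrite("pics/end.png",crop(s,258,235,40,25,10))
E
```

```text
home/out px [[264.19192479 212.58932417]
 [268.26314654 206.64461982]]
46 [263.5        213.65217391] [15  5] [25 20]
knob_head 0.6 [0.5573 0.0275 0.1091]
0.54 94 [263.71276596 213.18085106]
```

```bash
python3 -c "
from h import *
print(manip.hand_in())"
```

```text
the job is handed in; nothing more can be done
None
```

I finished the sequence and handed the job in, but `hand_in()` gave no verdict. By my last checks, the ring was turned against its stop with the spanner, the spanner is back on the mat pins down, the knob is home, and no bystander shows a measurable shift.

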